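# Turn the parts carousel to the square jar and hold it

## Robot

A 6-joint arm with a two-finger parallel gripper is mounted at the origin on the work surface. World frame = base frame: x ahead of the robot, y to its left, z up, the work surface at z = 0. Lengths are in m, angles in rad, forces in N, time in s.
With the tool pointing down it reaches from about 0.35 to 0.85 m from the base axis. Payload 8.1 kg.
Tool frame: the origin (TCP) lies midway between the tips of the shut fingers; the grasp point (between the pads) lies robot.grip_depth behind it (robot.grip_depth is the distance from the TCP to the grasp point, in m); z points along the fingers, y is the line along which they close (so a half turn about z gives the same grasp; the last joint's range is limited). The gripper opens to 93 mm and grips with 3 to 60 N. Pads are 15 mm wide; open, the fingers measure 128 mm over their backs; the gripper's body (75 mm by 188 mm) begins 65 mm behind the grasp point.
Start: joints at [1.151, 0.13, 1.488, -0, 1.523, -0.085], TCP at [0.197, 0.567, 0.219] pointing down, gripper open.
Joint ranges: [-2.96, 2.96], [-0.89, 2.26], [0.02, 2.5], [-1.34, 4.48], [0, 2.73], [-2.66, 2.66]. Speed limits (rad/s): [2.39, 2.39, 2.79, 3.14, 3.14, 3.14].

## Interface

Orientations are given as a rotation vector (axis times angle).
In Python, from plant import robot gives the robot as it stands.
- The arm moves only by the tool carry_out, never from a script. Its argument "rows" is a list of rows, each a list of 6 numbers: the shift along the tool's x, y, z in m, then the turn, a rotation vector about the tool's x, y, z in degrees. A call has 1 to 12 rows; each row is the pose to reach, as a shift and turn from the pose commanded when the call began, along the tool's axes at that moment; what a row does not reach only later rows make up. A row lasts 1/8 s, in which the tool goes at most 62.5 mm and 10.7 degrees, less where a joint would pass 70% of its speed; a pose out of reach is approached as far as the arm can. A call with a gripper value outside its range is refused whole. "jaw" is the closure in counts, from 0 (fully open) to 255 (shut), set as the call begins (left out, the last holds). The fingers move at their own pace and stop on an object; "force" is the grip in N (left out, the last holds). Time passes only in rows, so rows that repeat a pose let the fingers close. It gives the time, the measured TCP pose, the force, the opening and the grip force at its end, in the units of the state.
- robot.read_state(): the state, without advancing time (a new reading comes with each control period).
- robot.read_camera(name): name is "side" or "top" or "wrist"; returns the picture (400x640x3 uint8, red, green, blue); there is no depth.
- robot.camera_model(name): a dict with "fx", "fy", "cx", "cy" (pixels), "R" (3x3) and "t" (3): a world point X has camera coordinates R X + t; the wrist camera has in their place "mount" (4x4, takes a point from camera to tool coordinates, whose origin is the TCP and whose axes are the flange's). Camera axes: x right, y down, z forward; pixel columns grow to the right and rows downward; lengths in m; the calibration is good to about 2 mm. The wrist camera is an equidistant fisheye: a pixel r from the principal point sees the ray r / f radians off the axis. A picture is of the moment at which its call begins: read the wrist's pose just before it. camera_model takes no time and is no camera call.
- robot.close_job(): hands the job in; it is judged then, once.
Trained networks look in the newest picture that a camera, given by its name, has taken for a name from the list of things; names that differ only in an ending like _2 or _b are one class to them, and where a whole thing is asked for, a point or a joint stands for the part that bears it (a point fixed in the world has none). Each returns a list of dicts, best first, with "conf" (0 to 1); they miss things now and then, are a little off and sometimes report something else, mostly with a low value. They report only what shows in the picture. A call takes as long as a camera call.
- robot.outline_of(camera, target): "pixels" (400x640 bool, what is visible of it) and "pixel" ([column, row] in pixels, amid what is visible of it).
The state is a dict: "t": time; "q": joint angles; "dq": joint speeds; "joint_torque": joint torques, N m; "tool_pos": TCP position; "orientation": TCP orientation; "force": force on the tool from outside, world axes, zero at the start; "wrist_torque": the same for the moment, N m; "opening": finger opening in m; "gripper_force": force on a finger pad.
Only numpy, scipy, OpenCV 4.12 (cv2) and the standard library are available. Lean on these libraries where they do the work, as an engineer would, in place of code of your own. Each camera call takes 0.05 s, during which the arm holds its last target. There are 200 camera calls.

## Task

Take the parts carousel by its bar handle and turn it gently, without spinning it, until the square jar stands at the front, in line with the upright steel fin of the stand. Finish while still holding: keep the gripper closed on the handle so that the carousel stays still there, and leave the controller, the tape roll and the plug on the bench alone.

Things in the scene. Friction and masses are not known exactly. Their poses are not given: they have to be found in the camera images.
- carousel: Parts carousel: an aluminium plate 250 mm across, turning about a vertical axis on a fixed stand, with six lidded jars fixed on it. Origin on the axis at the plate's underside, 18 mm above the bench; z up; its -x axis points to the square jar. No end stops; little friction (about 0.05 N m); it stays where it is left. It weighs 0.55 to 1.1 kg.
- handle (a point): Centre of the black bar handle, on the turning axis, 118 mm above the bench. The bar is 76 mm long, 16 mm wide, 30 mm high (103 to 133 mm above the bench), level along the carousel's x axis, so that one end points at the square jar. It stands on a 14 mm post, above all jars, and can be gripped across its width from above.
- square_jar (a point): Centre (half-way up) of the square jar, 54 mm wide, 57 mm tall, 88 mm from the axis, turning with the carousel. The other five jars are round, 53 mm across, as tall, clear with grey lids like it, 60 degrees apart on the same circle. The lids end 85 mm above the bench.
- front (a point): The front place: a point fixed to the stand, 88 mm from the turning axis, at the jars' half height, towards the upright steel fin (30 mm wide, 50 mm high, just outside the plate, 161 mm from the axis). The square jar's centre is to come here. The stand does not move.
- controller_mid (a point): Centre of a loose finned aluminium motor controller case, 121 x 70 x 42 mm, lying on the bench. Not to be disturbed.
- tape_mid (a point): Centre of a loose roll of black tape, 90 mm across, 18 mm high, lying flat on the bench. Not to be disturbed.
- plug_mid (a point): Centre of a loose grey plug housing, about 52 x 26 x 20 mm, lying on the bench. Not to be disturbed.

How it is judged:
By the outcome, as a careful person would: the job done as asked, in the order asked, and still so for the second after the job is handed in, while the arm keeps its last pose, push and grip.
It also fails if it takes over 58 s, if anything falls off the work surface, if the arm or the gripper's body presses on something with over 40 N, if the wrist force passes 120 N, or if a joint passes its speed limit or range.

## Working session

There is one attempt and no reset: what is moved stays moved. The work goes in short steps, Python scripts to look and compute and a tool call to move; the robot and the scene stay as the last step left them, time stands still between calls to the robot, and variables do not carry over. Pictures are saved under pics/ and viewed, at most 10 in all, crops included, and the job is handed in when it is done.

Besides the shell and the picture viewer there is one more tool, called in YAML: its name, and indented under it one key for each argument. carry_out: Moves the arm, as the interface text tells. Its arguments: {"type":"object","properties":{"rows":{"type":"array"},"jaw":{"type":"number"},"force":{"type":"number"}},"required":["rows"]}

```bash
ls; mkdir -p pics; python3 - <<'E'
from plant import robot
import cv2,numpy as np
s=robot.read_state();print(s['t'],s['q'],s['tool_pos'],s['orientation'],s['opening'],robot.grip_depth)
for c in('top','side'):
    im=robot.read_camera(c);cv2.imwrite(f'pics/{c}0.png',im[:,:,::-1])
    m=robot.camera_model(c);print(c,{k:np.round(v,4).tolist() for k,v in m.items()})
    for n in('carousel','handle','square_jar','controller_mid'):
        for d in robot.outline_of(c,n)[:2]:
            p=d['pixels'];ys,xs=np.nonzero(p);print(n,round(d['conf'],2),d['pixel'],len(xs),xs.min(),xs.max(),ys.min(),ys.max())
E
```

```text
pics
0.0 [ 1.15054579e+00  1.31168885e-01  1.48927486e+00 -8.71462598e-06
  1.52297608e+00 -8.53858959e-02] [0.19692846 0.56616643 0.21758526] [-5.23474333e-01 -3.09721694e+00  2.78189270e-03] 0.0929072214417113 0.0188
top {'fx': 387.9832, 'fy': 387.9832, 'cx': 311.4673, 'cy': 196.1636, 'R': [[0.0269, -0.9996, 0.007], [-0.9805, -0.0278, -0.1947], [0.1949, -0.0017, -0.9808]], 't': [0.0008, 0.5433, 0.9739]}
carousel 0.76 [353.2, 198.5] 6650 310 401 150 244
handle 0.63 [353.5, 198.7] 6556 309 401 151 243
square_jar 0.59 [354.3, 198.5] 6581 310 401 150 243
controller_mid 0.71 [452.3, 231.0] 1321 428 479 206 255
side {'fx': 374.0075, 'fy': 374.0075, 'cx': 313.3066, 'cy': 194.0476, 'R': [[-0.9943, -0.1068, 0.0045], [-0.0595, 0.5176, -0.8536], [0.0888, -0.849, -0.5209]], 't': [0.5276, 0.1193, 1.0989]}
carousel 0.95 [310.4, 195.5] 3375 273 349 167 222
handle 0.76 [311.2, 198.5] 3328 273 349 168 222
handle 0.24 [315.0, 195.3] 3285 274 362 168 221
square_jar 0.76 [308.0, 197.6] 3301 273 349 167 222
controller_mid 0.61 [344.0, 163.5] 534 322 357 154 176
```

View pics/top0.png

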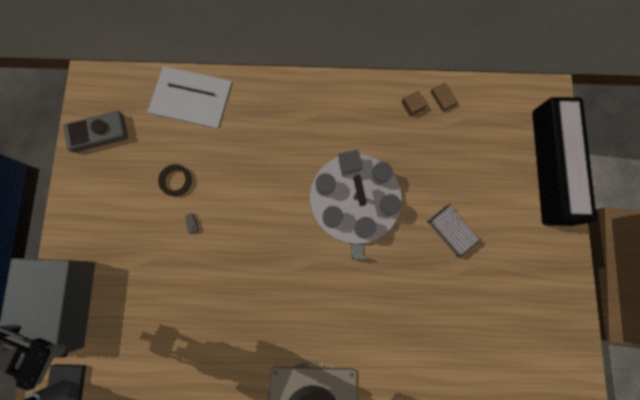

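View pics/side0.png

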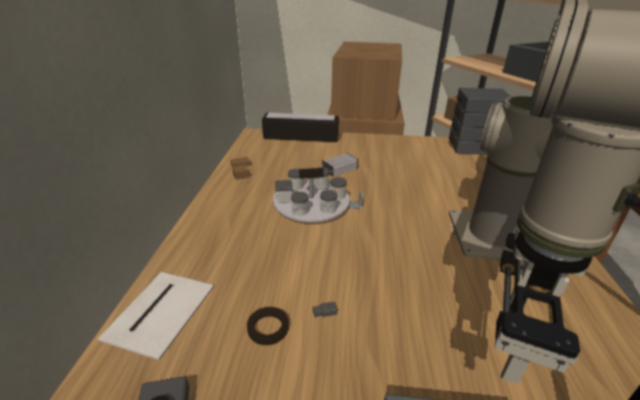

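The top view shows the plate centred near (356,198), the square jar at the far side (350,162), the bar at about (360,190) and the fin tab at the near side (358,253). So roughly a half turn is needed. In the side view the bar is at (308,174) and the fin at (360,200).

```bash
cat > h.py <<'E'
from plant import robot
import cv2,numpy as np
from scipy.spatial.transform import Rotation as Ro
def ray(c,uv,z):
    m=robot.camera_model(c);R=np.array(m['R']);t=np.array(m['t'])
    C=-R.T@t;d=R.T@[(uv[0]-m['cx'])/m['fx'],(uv[1]-m['cy'])/m['fy'],1]
    return C+d*(z-C[2])/d[2]
def wmodel(s):
    m=robot.camera_model('wrist');M=np.array(m['mount']);Rt=Ro.from_rotvec(s['orientation']).as_matrix()
    return m,Rt@M[:3,:3],Rt@M[:3,3]+np.array(s['tool_pos'])
def wray(s,uv,z):
    m,R,C=wmodel(s);a=np.array([uv[0]-m['cx'],uv[1]-m['cy']]);r=np.hypot(*a);th=r/m['fx']
    d=R@np.r_[np.sin(th)*a/max(r,1e-9),np.cos(th)]
    return C+d*(z-C[2])/d[2]
E
python3 - <<'E'
from h import *
for n,uv,z in(('plate',(356,198),.022),('bar',(360,190),.133),('barfar',(357.5,176),.133),('barnear',(363,204.5),.133),('sq',(350,162),.085),('fin',(358,246),.05),('ctrl',(452,231),.042)):print(n,ray('top',uv,z).round(3))
print('side bar',ray('side',(312,173.5),.118).round(3))
s=robot.read_state();print(Ro.from_rotvec(s['orientation']).as_matrix().round(3));print({k:np.round(v,4).tolist() for k,v in robot.camera_model('wrist').items()})
im=cv2.imread('pics/top0.png')[140:275,300:490];cv2.imwrite('pics/c.png',cv2.resize(im,None,fx=4,fy=4,interpolation=cv2.INTER_CUBIC))
E
```

```text
plate [ 0.548 -0.106  0.022]
bar [ 0.546 -0.102  0.133]
barfar [ 0.581 -0.096  0.133]
barnear [ 0.51  -0.11   0.133]
sq [ 0.631 -0.082  0.085]
fin [ 0.416 -0.108  0.05 ]
ctrl [ 0.462 -0.357  0.042]
side bar [ 0.546 -0.097  0.118]
[[-0.944  0.329 -0.   ]
 [ 0.329  0.944 -0.   ]
 [ 0.    -0.    -1.   ]]
{'fx': 309.7069, 'fy': 309.7069, 'cx': 325.768, 'cy': 196.4574, 'mount': [[-0.0, -0.9614, -0.2751, 0.0762], [1.0, -0.0004, 0.0013, -0.0004], [-0.0013, -0.2751, 0.9614, -0.1669], [0.0, 0.0, 0.0, 1.0]]}
```

View pics/c.png

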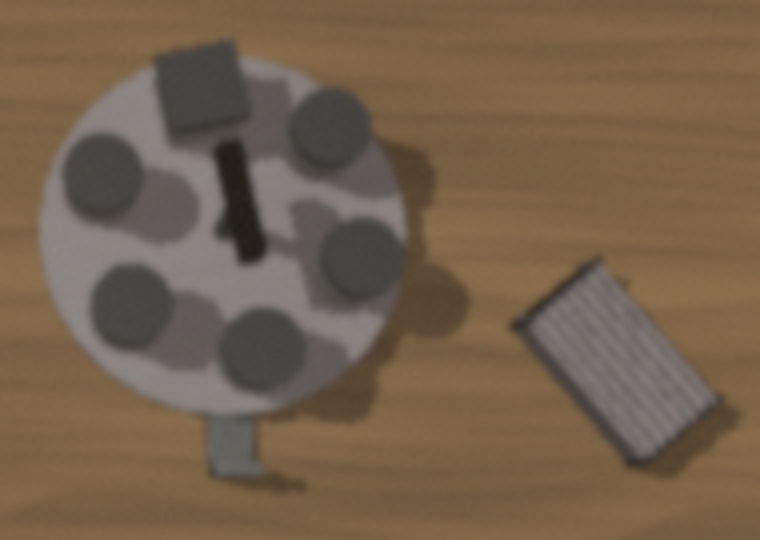

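The crop shows the bar at about 12° in yaw, pointing at the square lid. The fin is at crop (235,470), on the robot side. I'll approach above the handle with a yaw of about 12°, which leaves wrist range for a turn of about 170° counter-clockwise.

carry_out:
  rows:
    - [-0.034, -0.032, 0, 0, 0, 9.3]
    - [-0.069, -0.064, 0, 0, 0, 18.6]
    - [-0.103, -0.097, 0, 0, 0, 27.9]
    - [-0.137, -0.129, 0, 0, 0, 37.2]
    - [-0.172, -0.161, 0, 0, 0, 46.5]
    - [-0.206, -0.193, 0, 0, 0, 55.8]
    - [-0.24, -0.226, 0, 0, 0, 65.1]
    - [-0.275, -0.258, 0, 0, 0, 74.4]
    - [-0.309, -0.29, 0, 0, 0, 83.7]
    - [-0.344, -0.322, 0, 0, 0, 93]
    - [-0.378, -0.355, 0, 0, 0, 102.3]
    - [-0.412, -0.387, 0, 0, 0, 111.6]
  jaw: 0

```text
t: 2.0
tool_pos: [0.4597, 0.0643, 0.219]
orientation: [2.86, 1.3, 0.001]
force: [1.0, -0.1, 0.7]
opening: 0.093
gripper_force: 0.0
```

```bash
python3 - <<'E'
from h import *
s=robot.read_state();R=Ro.from_rotvec(s['orientation']).as_matrix()
print(s['t'],s['q'],s['tool_pos'],np.degrees(np.arctan2(R[1,0],R[0,0])))
print(R.T@(np.array([.547,-.104,.219])-s['tool_pos']))
E
```

```text
2.0 [ 2.83564460e-02 -2.46520726e-01  1.84990669e+00  3.68370768e-05
  1.53728777e+00  7.45632200e-01] [0.45973633 0.06427448 0.21898508] 48.90306894282148
[-6.94499323e-02  1.76374465e-01  5.45693390e-05]
```

carry_out:
  rows:
    - [-0.014, 0.035, 0, 0, 0, 7]
    - [-0.028, 0.07, 0, 0, 0, 15]
    - [-0.042, 0.106, 0, 0, 0, 22]
    - [-0.056, 0.141, 0, 0, 0, 30]
    - [-0.07, 0.176, 0, 0, 0, 37]
    - [-0.07, 0.176, 0, 0, 0, 37]
    - [-0.07, 0.176, 0, 0, 0, 37]

```text
t: 2.88
tool_pos: [0.5464, -0.1018, 0.2185]
orientation: [-3.123, -0.336, 0.001]
force: [0.2, 0.5, -1.2]
opening: 0.0927
gripper_force: 0.0
```

```bash
python3 - <<'E'
from h import *
s=robot.read_state();im=robot.read_camera('wrist');cv2.imwrite('pics/w1.png',im[:,:,::-1])
R=Ro.from_rotvec(s['orientation']).as_matrix()
print(s['t'],s['q'],s['tool_pos'],np.degrees(np.arctan2(R[1,0],R[0,0])))
for n in('handle','square_jar'):
  for d in robot.outline_of('wrist',n)[:2]:print(n,d['conf'],d['pixel'],d['pixels'].sum())
E
```

```text
2.875 [-2.76650751e-01  1.16608746e-02  1.61284728e+00  3.80954104e-04
  1.51766933e+00  1.07978075e+00] [ 0.54635995 -0.10175579  0.218497  ] 12.28104036171803
handle 0.93 [327.4, 170.2] 33317
square_jar 0.87 [328.9, 166.1] 33407
```

View pics/w1.png

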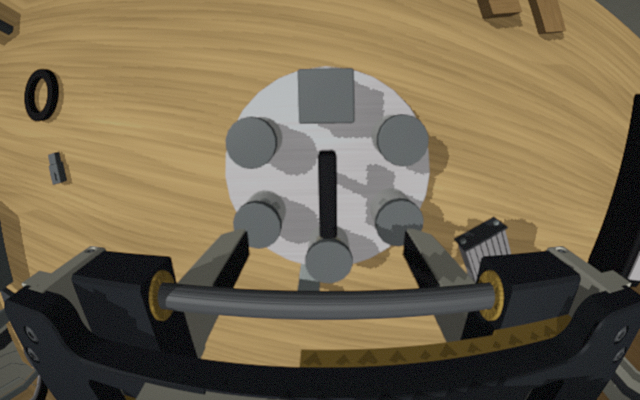

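The wrist view shows the bar vertical in the picture, from (328,151) to (328,240), midway between the fingers. The square lid is at (326,96), and the fin tab starts at (310,283).

```bash
python3 - <<'E'
from h import *
s=robot.read_state();R=Ro.from_rotvec(s['orientation']).as_matrix()
im=cv2.imread('pics/w1.png').max(2).astype(int)
for v in(160,180,200,220,232):
  xs=[x for x in range(305,355) if im[v,x]<60];print(v,min(xs),max(xs))
a=wray(s,(327.5,152),.133);b=wray(s,(328,240),.133);q=wray(s,(326.3,96),.085)
print(a,b,(a+b)/2,np.degrees(np.arctan2(*(a-b)[1::-1])),q)
print('tool',R.T@((a+b)/2-s['tool_pos']))
print('plate',wray(s,(327,67),.022),wray(s,(327,268),.022),wray(s,(225,160),.022),wray(s,(429,160),.022))
# fin crops at 5x
im=cv2.imread('pics/top0.png')[225:275,330:390];cv2.imwrite('pics/f.png',cv2.resize(im,None,fx=10,fy=10,interpolation=cv2.INTER_CUBIC))
E
```

```text
160 319 335
180 319 335
200 320 335
220 320 335
232 320 336
[ 0.58809284 -0.09365078  0.133     ] [ 0.5117753  -0.11091119  0.133     ] [ 0.54993407 -0.10228098  0.133     ] 12.743937603924248 [ 0.63489523 -0.08241999  0.085     ]
tool [0.00321125 0.00187011 0.08580809]
plate [ 0.67149846 -0.07526475  0.022     ] [ 0.42318783 -0.129769    0.022     ] [0.53877078 0.02403819 0.022     ] [ 0.59250475 -0.22115495  0.022     ]
```

View pics/f.png

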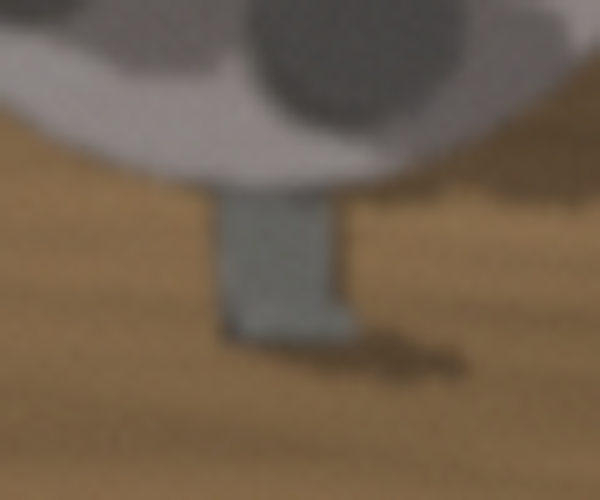

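carry_out:
  rows:
    - [0.002, 0.001, 0.02, 0, 0, -0.5]
    - [0.003, 0.002, 0.04, 0, 0, -0.5]
    - [0.003, 0.002, 0.06, 0, 0, -0.5]
    - [0.003, 0.002, 0.08, 0, 0, -0.5]
    - [0.003, 0.002, 0.1, 0, 0, -0.5]
    - [0.003, 0.002, 0.11, 0, 0, -0.5]
    - [0.003, 0.002, 0.118, 0, 0, -0.5]
    - [0.003, 0.002, 0.118, 0, 0, -0.5]
    - [0.003, 0.002, 0.118, 0, 0, -0.5]

```text
t: 4.15
tool_pos: [0.5506, -0.1037, 0.1015]
orientation: [3.122, 0.348, 0.002]
force: [0.7, -0.2, 0.2]
opening: 0.0933
gripper_force: 0.0
```

carry_out:
  rows:
    - [0, 0, 0, 0, 0, 0]
    - [0, 0, 0, 0, 0, 0]
    - [0, 0, 0, 0, 0, 0]
    - [0, 0, 0, 0, 0, 0]
    - [0, 0, 0, 0, 0, 0]
    - [0, 0, 0, 0, 0, 0]
    - [0, 0, 0, 0, 0, 0]
    - [0, 0, 0, 0, 0, 0]
  jaw: 255
  force: 25

```text
t: 5.15
tool_pos: [0.55, -0.1034, 0.1006]
orientation: [-3.122, -0.348, 0.0]
force: [-1.8, 9.4, 1.0]
opening: 0.0179
gripper_force: 7.3
```

```bash
python3 - <<'E'
from h import *
s=robot.read_state();R=Ro.from_rotvec(s['orientation']).as_matrix()
for k in('t','q','tool_pos','force','wrist_torque','opening','gripper_force'):print(k,np.round(s[k],4))
print(np.degrees(np.arctan2(R[1,0],R[0,0])))
t=ray('top',(360.3,255.5),.05);b=ray('top',(358.2,258.8),0.0);print(t,b)
for p in(t,b):print(np.degrees(np.arctan2(p[1]-s['tool_pos'][1],p[0]-s['tool_pos'][0]))%360)
E
```

```text
t 5.15
q [-2.7760e-01  1.0950e-01  1.7312e+00  2.0000e-04  1.3010e+00  1.0713e+00]
tool_pos [ 0.55   -0.1034  0.1006]
force [-1.7705  9.3754  0.9931]
wrist_torque [2.1965 0.6623 0.0331]
opening 0.0179
gripper_force 7.3312
12.71218182186089
[ 0.39128313 -0.11438712  0.05      ] [ 0.38468849 -0.11525023  0.        ]
183.96512259140619
184.1051749632854
```

carry_out:
  rows:
    - [0, -0.0005, 0, 0, 0, 0]
    - [0, -0.001, 0, 0, 0, 0]
    - [0, -0.001, 0, 0, 0, 0]
    - [0, -0.001, 0, 0, 0, 0]

```text
t: 5.65
tool_pos: [0.5498, -0.1025, 0.1006]
orientation: [3.122, 0.348, 0.0]
force: [0.7, 0.3, -1.1]
opening: 0.0162
gripper_force: 25.0
```

```bash
python3 - <<'E'
from h import *
s=robot.read_state()
for k in('t','tool_pos','force','wrist_torque','opening','gripper_force'):print(k,np.round(s[k],4))
E
```

```text
t 5.65
tool_pos [ 0.5498 -0.1025  0.1006]
force [ 0.6505  0.2646 -1.1071]
wrist_torque [ 0.1965  0.161  -0.0015]
opening 0.0162
gripper_force 24.9905
```

carry_out:
  rows:
    - [0, 0, 0, 0, 0, -1]
    - [0, 0, 0, 0, 0, -3]
    - [0, 0, 0, 0, 0, -7]
    - [0, 0, 0, 0, 0, -12]
    - [0, 0, 0, 0, 0, -17]
    - [0, 0, 0, 0, 0, -22]
    - [0, 0, 0, 0, 0, -27]
    - [0, 0, 0, 0, 0, -32]
    - [0, 0, 0, 0, 0, -36]
    - [0, 0, 0, 0, 0, -39]
    - [0, 0, 0, 0, 0, -40]
    - [0, 0, 0, 0, 0, -40]

```text
t: 7.15
tool_pos: [0.5497, -0.1025, 0.1006]
orientation: [-2.815, -1.395, 0.0]
force: [0.7, 0.6, -1.1]
opening: 0.0162
gripper_force: 25.0
```

```bash
python3 - <<'E'
from h import *
s=robot.read_state();R=Ro.from_rotvec(s['orientation']).as_matrix()
for k in('t','tool_pos','force','wrist_torque','opening','gripper_force'):print(k,np.round(s[k],4))
print(np.degrees(np.arctan2(R[1,0],R[0,0])), 'force in tool',R.T@s['force'])
E
```

```text
t 7.15
tool_pos [ 0.5497 -0.1025  0.1006]
force [ 0.7093  0.6411 -1.1464]
wrist_torque [0.1765 0.139  0.0678]
opening 0.0162
gripper_force 24.987
52.71639192600662 force in tool [0.93976597 0.17617504 1.14630626]
```

Perfect: well centred, no side loads. I'll continue.

carry_out:
  rows:
    - [0, 0, 0, 0, 0, -1]
    - [0, 0, 0, 0, 0, -4]
    - [0, 0, 0, 0, 0, -9]
    - [0, 0, 0, 0, 0, -14]
    - [0, 0, 0, 0, 0, -19]
    - [0, 0, 0, 0, 0, -24]
    - [0, 0, 0, 0, 0, -29]
    - [0, 0, 0, 0, 0, -34]
    - [0, 0, 0, 0, 0, -39]
    - [0, 0, 0, 0, 0, -44]
    - [0, 0, 0, 0, 0, -48]
    - [0, 0, 0, 0, 0, -50]

```text
t: 8.65
tool_pos: [0.5496, -0.1024, 0.1006]
orientation: [-1.96, -2.455, 0.0]
force: [-0.5, 1.7, 0.7]
opening: 0.0159
gripper_force: 25.0
```

carry_out:
  rows:
    - [0, 0, 0, 0, 0, -1]
    - [0, 0, 0, 0, 0, -4]
    - [0, 0, 0, 0, 0, -9]
    - [0, 0, 0, 0, 0, -14]
    - [0, 0, 0, 0, 0, -19]
    - [0, 0, 0, 0, 0, -24]
    - [0, 0, 0, 0, 0, -29]
    - [0, 0, 0, 0, 0, -34]
    - [0, 0, 0, 0, 0, -39]
    - [0, 0, 0, 0, 0, -44]
    - [0, 0, 0, 0, 0, -48]
    - [0, 0, 0, 0, 0, -50]

```text
t: 10.15
tool_pos: [0.5495, -0.1025, 0.1006]
orientation: [-0.739, -3.053, 0.0]
force: [-2.8, 2.1, 1.6]
opening: 0.0157
gripper_force: 25.0
```

carry_out:
  rows:
    - [0, 0, 0, 0, 0, -1]
    - [0, 0, 0, 0, 0, -3]
    - [0, 0, 0, 0, 0, -7]
    - [0, 0, 0, 0, 0, -11]
    - [0, 0, 0, 0, 0, -15]
    - [0, 0, 0, 0, 0, -19]
    - [0, 0, 0, 0, 0, -23]
    - [0, 0, 0, 0, 0, -26]
    - [0, 0, 0, 0, 0, -28]
    - [0, 0, 0, 0, 0, -28]
    - [0, 0, 0, 0, 0, -28]

```text
t: 11.52
tool_pos: [0.5495, -0.1025, 0.1006]
orientation: [0.019, -3.141, 0.0]
force: [-4.9, 1.3, 2.4]
opening: 0.016
gripper_force: 25.0
```

```bash
python3 - <<'E'
from h import *
s=robot.read_state();R=Ro.from_rotvec(s['orientation']).as_matrix()
for k in('t','q','tool_pos','force','wrist_torque','opening','gripper_force'):print(k,np.round(s[k],4))
print(np.degrees(np.arctan2(R[1,0],R[0,0])))
im=robot.read_camera('wrist');cv2.imwrite('pics/w2.png',im[:,:,::-1])
im=im[0:300,200:450,::-1];cv2.imwrite('pics/w2c.png',cv2.resize(im,None,fx=2,fy=2))
E
```

```text
t 11.525
q [-2.7600e-01  1.0840e-01  1.7324e+00 -3.0000e-04  1.3013e+00 -1.8586e+00]
tool_pos [ 0.5495 -0.1025  0.1006]
force [-4.9103  1.2557  2.4377]
wrist_torque [0.0696 0.6795 0.071 ]
opening 0.016
gripper_force 24.9874
-179.31848082647147
```

View pics/w2c.png

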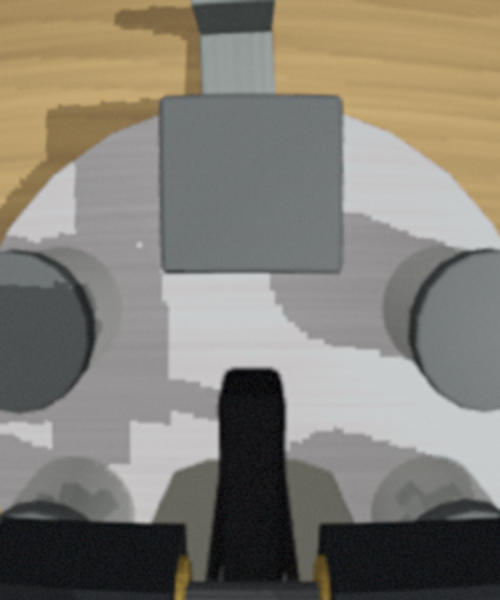

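The crop shows the square lid in front, with corners at (161,97)–(343,272) in 2x crop pixels. The fin face is just behind it, from x = 192–275 at the top to 200–272 at the base, so it is slightly left of the lid's midline.

```bash
python3 - <<'E'
from h import *
s=robot.read_state()
im=cv2.imread('pics/w2.png').astype(int)
for v in(2,5,9,14,25,40):
  g=im[v].mean(1)-im[v,:,0]*0; sat=im[v].max(1)-im[v].min(1); print(v,[ (x,int(sat[x])) for x in range(285,350,1) if (sat[x]<35)!=(sat[x-1]<35)])
C=np.array(s['tool_pos'])[:2]
def A(uv,z):
  p=wray(s,uv,z)[:2]-C;return np.round([np.degrees(np.arctan2(p[1],p[0]))%360,np.hypot(*p)],3)
f=lambda u,v:(200+u/2,v/2)
for n,u,v,z in(('fintop',233.5,3,.05),('finbase',236,32,.01),('finbase',236,32,.018),('tab',237.5,90,.01),('lidc',252,184,.085),('lidfar',252,97,.085),('bar',252.5,385,.133)):print(n,A(f(u,v),z))
E
```

```text
2 [(296, 13), (337, 40)]
5 [(297, 5), (337, 57)]
9 [(298, 11), (337, 71)]
14 [(299, 23), (336, 58)]
25 [(300, 10), (337, 64)]
40 [(301, 4), (338, 74)]
fintop [1.83058e+02 1.56000e-01]
finbase [1.83052e+02 1.57000e-01]
finbase [1.83021e+02 1.55000e-01]
tab [1.83231e+02 1.31000e-01]
lidc [1.80731e+02 8.70000e-02]
lidfar [1.80719e+02 1.13000e-01]
bar [1.80762e+02 4.00000e-02]
```

The lid is at 180.7° and the fin at 183.05°, so 2.35° more is needed.

carry_out:
  rows:
    - [0, 0, 0, 0, 0, -0.5]
    - [0, 0, 0, 0, 0, -1.2]
    - [0, 0, 0, 0, 0, -1.9]
    - [0, 0, 0, 0, 0, -2.3]
    - [0, 0, 0, 0, 0, -2.35]
    - [0, 0, 0, 0, 0, -2.35]
    - [0, 0, 0, 0, 0, -2.35]
    - [0, 0, 0, 0, 0, -2.35]

```text
t: 12.58
tool_pos: [0.5495, -0.1025, 0.1006]
orientation: [0.083, -3.14, 0.0]
force: [-5.2, 0.9, 2.3]
opening: 0.0161
gripper_force: 25.0
```

```bash
python3 - <<'E'
from h import *
s=robot.read_state();R=Ro.from_rotvec(s['orientation']).as_matrix()
for k in('t','tool_pos','force','dq','opening','gripper_force'):print(k,np.round(s[k],4))
print(np.degrees(np.arctan2(R[1,0],R[0,0]))%360)
im=robot.read_camera('wrist')
im=im[0:300,200:450,::-1];cv2.imwrite('pics/w3c.png',cv2.resize(im,None,fx=2,fy=2))
E
```

```text
t 12.575
tool_pos [ 0.5495 -0.1025  0.1006]
force [-5.2375  0.925   2.2607]
dq [ 0.0007 -0.0007 -0.001   0.0001  0.0026  0.0005]
opening 0.0161
gripper_force 24.9908
183.02349288903739
```

View pics/w3c.png

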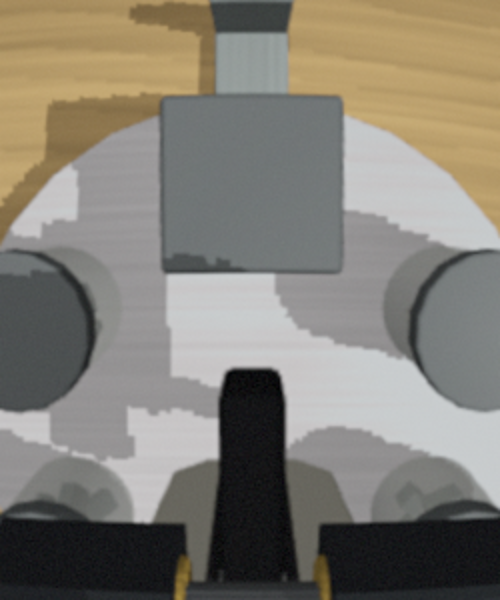

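The fin is now centred at x ≈ 251–252, on the lid's midline at 252. Nothing is moving and the grip is firm.

```bash
python3 -c "
from plant import robot
print(robot.close_job())"
```

```text
the job is handed in; nothing more can be done
None
```

I turned the carousel gently by its handle until the square jar lined up with the fin (well within 1° in the last wrist picture). I handed the job in at about 12.6 s with the gripper still holding the bar at 25 N and the controller, tape roll and plug untouched.

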